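Stroke shut the latch row of a drive dock

ROBOT

A 7-joint arm with a two-finger parallel gripper is mounted at the origin on the work surface. World frame = base frame: x ahead of the robot, y to its left, z up, the work surface at z = 0. Lengths are in m, angles in degrees, forces in N, time in s.
With the tool pointing down it reaches from about 0.425 to 0.875 m from the base axis. Payload 4.7 kg.
Tool frame: the origin (TCP) lies between the finger pads, 19 mm behind the fingertips; this is the grasp point; z points along the fingers, y is the line along which they close (so a half turn about z gives the same grasp; the last joint's range is limited). The gripper opens to 87 mm and grips with 3 to 60 N. Pads are 19 mm wide; open, the fingers measure 117 mm over their backs; the gripper's body (75 mm by 190 mm) begins 51 mm behind the grasp point.
Start: joints at [-63.134, 18.392, -4.016, 83.108, 1.295, 78.541, -3.26], TCP at [0.286, 0.584, 0.241] pointing down, gripper open.
Joint ranges: [-163.93, 163.93], [-17.29, 119.83], [-79.2, 71.16], [3.27, 140.29], [-89.18, 269.18], [5.43, 117.66], [-154.24, 154.24]. Speed limits (degrees/s): [147.25, 147.25, 180, 180, 180, 180, 180].

INTERFACE

Orientations are given as [roll, pitch, yaw] about the fixed x, y, z axes, in that order (R = Rz(yaw) Ry(pitch) Rx(roll)).
In Python, from cell import env gives the robot as it stands. The module is installed in compiled form; this text tells all that it offers.
- The arm moves only by the tool send_rows, never from a script. Its arguments are lists of equal length, an entry for each row: "xyz": the shift along the tool's x, y, z in m, a list of three; "rotation": the turn, a rotation vector about the tool's x, y, z in rad, a list of three; "jaw": the opening, from 0 (shut) to 1 (fully open). A call has 1 to 20 rows; each row shifts and turns the commanded pose from where the row before left it, along the tool's axes as they then stand; what a row does not reach is not made up. A row lasts 1/10 s, in which the tool goes at most 50 mm and 8.59 degrees, less where a joint would pass 70% of its speed; a pose out of reach is approached as far as the arm can. A call is refused whole if a number of a shift passes 0.05 or a number of a turn 0.15, either way. A call with a gripper value outside its range is refused whole. The fingers move at their own pace and stop on an object; "newtons" is the grip in N (left out, the last holds). Time passes only in rows, so rows that do not move let the fingers close. It gives the time, the measured TCP pose, the force, the opening and the grip force at its end, in the units of the state.
- env.get_obs(): the state, without advancing time (a new reading comes with each control period).
- env.read_camera(name): name is "scene" or "top" or "wrist"; returns a dict with "image" (384x512x3 uint8, blue, green, red), "fx", "fy", "cx", "cy" (pixels), "distortion" ([k1, k2, p1, p2, k3] as OpenCV has them; the pictures are not rectified), "R" (3x3) and "t" (3): a world point X has camera coordinates R X + t. Camera axes: x right, y down, z forward; pixel columns grow to the right and rows downward; lengths in m; the calibration is good to about 2 mm. A picture is of the moment at which its call begins. There is no depth.
- env.sign_off(): hands the job in; it is judged then, once.
The state is a dict: "time_s": time; "qpos": joint angles; "joint_velocities": joint speeds; "effort": joint torques, N m; "tool_pos": TCP position; "tool_rot": TCP orientation; "force": force on the tool from outside, world axes, zero at the start; "wrist_torque": the same for the moment, N m; "grip_width": finger opening in m; "grasp_force": force on a finger pad.
Only numpy, scipy, OpenCV 4.12 (cv2) and the standard library are available. Lean on these libraries where they do the work, as an engineer would, in place of code of your own. Each camera call takes 0.05 s, during which the arm holds its last target. There are 200 camera calls.

TASK

The drives in the wiping dock are seated but their four latch levers still stand open: with one unbroken stroke of the fingertips along the row, skimming or lightly touching the black bezel that the levers lie in, fold the levers down flat one after the other, starting before the end lever that has its hinge outermost, so that each lever is met at its hinge and stroked towards its free end. Do not take the fingertips up or aside from the row until the last lever is flat, then move clear. Only touch, lift and carry nothing: the dock must not be shoved or pressed hard, and the loose things on and around it stay where they are.

Things in the scene. Friction and masses are not known exactly. Their poses are not given: they have to be found in the camera images.
- dock: grey drive-wiping dock, a loose 6 kg box on rubber feet, 400 long (its y) x 130 wide (its x), deck level 110 high. Origin: centre of its underside. Along the middle of the deck (x = 0) runs a black bezel 34 wide, 370 long, its smooth rigid top 122.5 above the table, with four slots 20 wide; in each lies one aluminium drive lever, its top flush with the bezel when flat. It must stay where it is.
- latch1 (a joint): lever 1: aluminium bar 58 long, 16 wide, 5 thick, hinged at its +y end about the dock's x, at dock (0, 144, 120), just inside its slot; free end towards dock -y. Value in rad: 0 = flat (top 122.5 above the table), grows as the free end rises, stops at 1.05 and -0.02. Stiff hinge (0.04 N m), stays where it is left. Starts at 0.5 to 0.9.
- latch1_tip (a point): middle of the top edge at the free end of lever 1, 58 from the hinge along the bar and 2.5 above its mid-plane (flat: dock (0, 86, 122.5)); moves with the lever
- latch2 (a joint): lever 2: aluminium bar 58 long, 16 wide, 5 thick, hinged at its +y end about the dock's x, at dock (0, 68, 120), just inside its slot; free end towards dock -y. Value in rad: 0 = flat (top 122.5 above the table), grows as the free end rises, stops at 1.05 and -0.02. Stiff hinge (0.04 N m), stays where it is left. Starts at 0.5 to 0.9.
- latch2_tip (a point): middle of the top edge at the free end of lever 2, 58 from the hinge along the bar and 2.5 above its mid-plane (flat: dock (0, 10, 122.5)); moves with the lever
- latch3 (a joint): lever 3: aluminium bar 58 long, 16 wide, 5 thick, hinged at its +y end about the dock's x, at dock (0, -8, 120), just inside its slot; free end towards dock -y. Value in rad: 0 = flat (top 122.5 above the table), grows as the free end rises, stops at 1.05 and -0.02. Stiff hinge (0.04 N m), stays where it is left. Starts at 0.5 to 0.9.
- latch3_tip (a point): middle of the top edge at the free end of lever 3, 58 from the hinge along the bar and 2.5 above its mid-plane (flat: dock (0, -66, 122.5)); moves with the lever
- latch4 (a joint): lever 4: aluminium bar 58 long, 16 wide, 5 thick, hinged at its +y end about the dock's x, at dock (0, -84, 120), just inside its slot; free end towards dock -y. Value in rad: 0 = flat (top 122.5 above the table), grows as the free end rises, stops at 1.05 and -0.02. Stiff hinge (0.04 N m), stays where it is left. Starts at 0.5 to 0.9.
- latch4_tip (a point): middle of the top edge at the free end of lever 4, 58 from the hinge along the bar and 2.5 above its mid-plane (flat: dock (0, -142, 122.5)); moves with the lever
- row_start (a point): point on the dock over the row's centre line, at the height of the flat levers' top (122.5 above the table, level with the bezel), dock y = +170: 26 before the hinge of lever 1. Its axes are the dock's. Fingertips sliding low from here towards row_end run onto each lever from its hinge side and fold it down; the other way they prop it open
- row_end (a point): the same at the other end, dock y = -170: 28 beyond the free end of lever 4 when flat
- thumbscrew: small steel thumbscrew standing on its head, 18 diameter, 20 high, loose on the dock's deck about 45 to the +x side of the row; origin at its underside's centre; to be left alone
- standoff: small brass pillar, 12 diameter, 16 high, loose on the dock's deck about 45 to the -x side of the row; origin at its underside's centre; to be left alone
- small_drive: bare 2.5 inch drive, aluminium, 100 x 70 x 10, loose, flat on the table just on the robot's side of the dock; origin at its underside's centre; to be left alone
- big_drive: bare 3.5 inch drive, aluminium, 147 x 102 x 26, loose, flat on the table to the left; origin at its underside's centre; to be left alone
- screwdriver: screwdriver lying on the table to the right; to be left alone
- screw_cup: steel cup, 70 diameter, 50 high, loose on the table beyond the dock; origin at its underside's centre; to be left alone
- empty_carrier: empty drive carrier, black, about 110 x 76 x 18, loose on the table beyond the dock; origin at its underside's centre; to be left alone

How it is judged (in metres and radians):
On the way, in this order (a step that is already met when the one before it is completed fails the run):
1. lever 1 is folded flat (under 0.1 rad) while the levers after it still stand open (value of joint latch1 below 0.1 rad and value of joint each of latch2, latch3, latch4 above 0.1 rad), for 0.1 s.
2. lever 2 is folded flat (under 0.1 rad) while the levers after it still stand open (value of joint each of latch1, latch2 below 0.1 rad and value of joint each of latch3, latch4 above 0.1 rad), for 0.1 s.
3. lever 3 is folded flat (under 0.1 rad) while the levers after it still stand open (value of joint each of latch1, latch2, latch3 below 0.1 rad and value of joint latch4 above 0.1 rad), for 0.1 s.
4. lever 4 is folded flat (under 0.1 rad) (value of joint each of latch1, latch2, latch3, latch4 below 0.1 rad), for 0.1 s.
At the end, for the whole second after the job is handed in: all four levers within 0.10 rad of flat, the dock at rest with both row ends within 12 mm of where they began, every loose bystander within 15 mm of its place (all of step 4 and linear speed of dock below 0.01 m/s and distance of each of row_start, row_end from where it was at the start of the episode below 0.012 m and distance of each of thumbscrew, standoff, small_drive, big_drive, screwdriver, screw_cup, empty_carrier from where it was at the start of the episode below 0.015 m); the robot touches nothing.
It fails at once if the stroke was broken off: after lever 1 is flat and before lever 4 is, the TCP is more than 50 mm above the flat levers' top or more than 50 mm to either side of the row's line (value of joint latch1 below 0.1 rad and value of joint latch4 above 0.1 rad and (z of the grasp point in the frame of row_start above 0.05 m or x of the grasp point in the frame of row_start above 0.05 m or x of the grasp point in the frame of row_start below -0.05 m)).
It fails at once if the dock is pressed hard (over 70 N from the fingers) (contact force between the fingers and dock above 70 N).
It fails at once if the dock is shoved or lifted (a row end moved over 12 mm, or its underside over 8 mm up) (distance of any of row_start, row_end from where it was at the start of the episode above 0.012 m or height (world z) of dock above 0.008 m).
It fails at once if a loose bystander is moved over 15 mm (distance of any of thumbscrew, standoff, small_drive, big_drive, screwdriver, screw_cup, empty_carrier from where it was at the start of the episode above 0.015 m).
It also fails if it takes over 38 s, if anything falls off the work surface, if the arm or the gripper's body presses on something with over 40 N, if the wrist force passes 120 N, or if a joint passes its speed limit or range.

## Working session

There is one attempt and no reset: what is moved stays moved. The work goes in short steps, Python scripts to look and compute and a tool call to move; the robot and the scene stay as the last step left them, time stands still between calls to the robot, and variables do not carry over. Pictures are saved under pics/ and viewed, at most 10 in all, crops included, and the job is handed in when it is done.

Besides the shell and the picture viewer there is one more tool, called after "Request:" in YAML: its name, and indented under it one key for each argument. send_rows: Moves the arm, as the interface text tells. Its arguments: {"type":"object","properties":{"xyz":{"type":"array"},"rotation":{"type":"array"},"jaw":{"type":"array"},"newtons":{"type":"number"}},"required":["xyz","rotation","jaw"]}

```bash
mkdir -p pics; python3 - <<'E'
from cell import env
import cv2,numpy as np
o=env.get_obs()
for k in o: print(k,np.round(o[k],4))
for n in("top","scene"):
    c=env.read_camera(n); cv2.imwrite(f"pics/{n}0.png",c["image"])
    np.savez(f"{n}.npz",**c)
    print(n,c["fx"],c["cx"],c["cy"],np.round(c["R"],3).tolist(),np.round(c["t"],3),c["distortion"])
E
```

```text
time_s 0.0
qpos [-63.1341  18.4407  -4.0153  83.1737   1.2941  78.5413  -3.259 ]
joint_velocities [-0.0167 -0.0433 -0.0167  0.037  -0.0116  0.0977 -0.045 ]
effort [-0.00000e+00 -4.91284e+01 -4.03800e-01 -3.12527e+01 -6.40000e-02
  4.41000e-02  2.00000e-04]
tool_pos [0.2853 0.5834 0.2402]
tool_rot [-1.798895e+02  4.900000e-03  1.539445e+02]
force [-0.3368 -0.4724  0.2684]
wrist_torque [-0.0255 -0.028   0.012 ]
grasp_force 0.0
grip_width 0.087
top 496.3441581043605 252.6832318074079 193.05661632133808 [[-0.018, -1.0, -0.024], [-0.992, 0.021, -0.123], [0.123, 0.022, -0.992]] [0.06  0.559 1.463] [-0.10611312  0.          0.          0.          0.        ]
scene 420.11781424517403 258.3171235343475 187.41416115575186 [[-0.274, 0.962, -0.011], [0.658, 0.179, -0.732], [-0.702, -0.207, -0.682]] [ 0.131 -0.285  1.682] [-0.06889025  0.          0.          0.          0.        ]
```

View pics/top0.png

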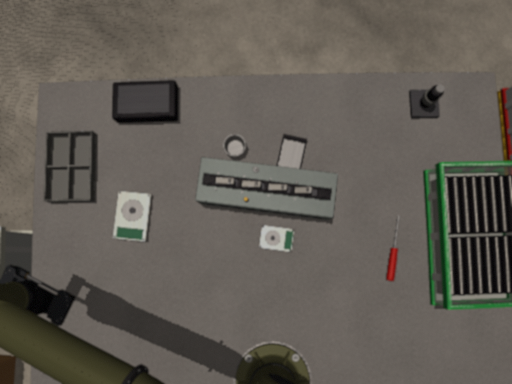

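View pics/scene0.png

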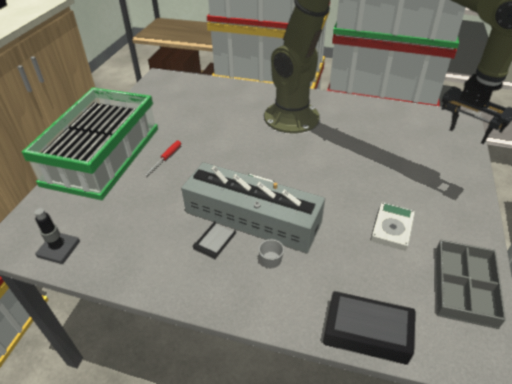

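```bash
python3 - <<'E'
import cv2
a=cv2.imread("pics/top0.png")[145:230,190:345]; cv2.imwrite("pics/t1.png",cv2.resize(a,None,fx=5,fy=5,interpolation=cv2.INTER_CUBIC))
a=cv2.imread("pics/scene0.png")[155:250,175:335]; cv2.imwrite("pics/s1.png",cv2.resize(a,None,fx=5,fy=5,interpolation=cv2.INTER_CUBIC))
E
```

```text
(no output)
```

View pics/t1.png

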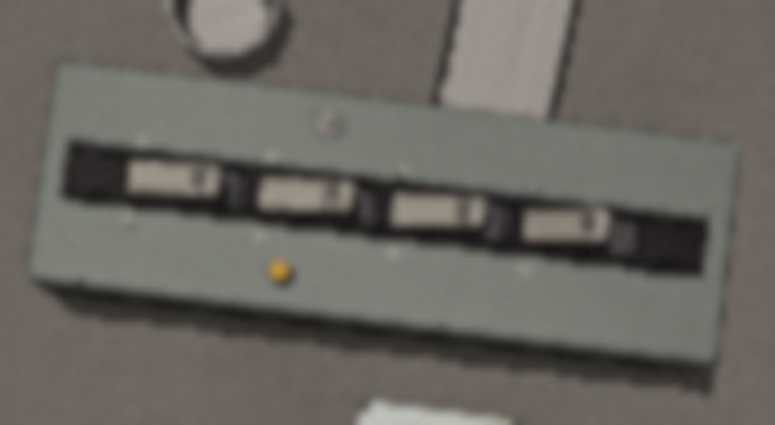

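View pics/s1.png

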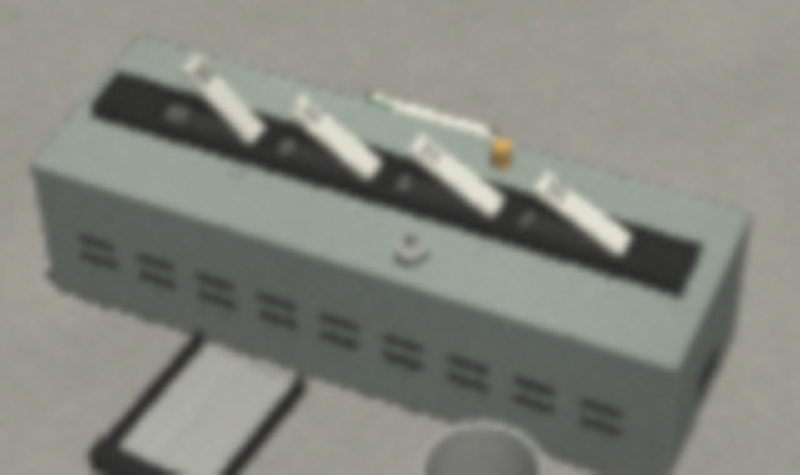

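```bash
cat > h.py <<'E'
import numpy as np,cv2
from scipy.optimize import least_squares
C={n:dict(np.load(n+".npz")) for n in("top","scene")}
def K(c): return np.array([[c["fx"],0,c["cx"]],[0,c["fy"],c["cy"]],[0,0,1]],float)
def proj(c,X): return cv2.projectPoints(np.array(X,float).reshape(-1,3),cv2.Rodrigues(c["R"])[0],c["t"],K(c),c["distortion"])[0][:,0]
def full(p,off): return (np.array(p,float)+.5)/5-.5+off
def plane(c,p,z):
    u=cv2.undistortPoints(np.array(p,float).reshape(-1,1,2),K(c),c["distortion"])[:,0]
    d=np.c_[u,np.ones(len(u))]@c["R"]; o=-c["R"].T@c["t"]
    return o+d*((z-o[2])/d[:,2])[:,None]
def d2w(p,X): 
    a=p[2]; X=np.array(X,float); return np.c_[p[0]+np.cos(a)*X[:,0]-np.sin(a)*X[:,1],p[1]+np.sin(a)*X[:,0]+np.cos(a)*X[:,1],X[:,2]]
E
python3 - <<'E'
from h import *
S=[(1,1),(-1,1),(-1,-1),(1,-1)]
M=[(.065*a,.2*b,.11) for a,b in S]+[(.017*a,.185*b,.1225) for a,b in S]
P={"top":full([(60,66),(32,280),(714,362),(738,147),(70,142),(64,198),(703,273),(707,217)],(190,145)),
"scene":full([(682,370),(745,222),(140,38),(33,165),(680,296),(703,243),(120,72),(93,112)],(175,155))}
def res(p,ns): return np.concatenate([(proj(C[n],d2w(p,M))-P[n]).ravel() for n in ns])
for ns in(["top"],["scene"],["top","scene"]):
    r=least_squares(res,[.6,0,-.1],args=(ns,)); print(ns,np.round(r.x[:2],4),np.degrees(r.x[2]),np.abs(r.fun).max()); 
p=r.x;np.save("dock.npy",p);print(r.fun.reshape(-1,2).round(1).tolist())
print("start/end",d2w(p,[(0,.17,.1225),(0,-.17,.1225)]).round(4))
w=plane(C["top"],full([(280,272),(328,122)],(190,145)),.12);print(w.round(3))
a=p[2];print(((w[:,:2]-p[:2])@np.array([[np.cos(a),-np.sin(a)],[np.sin(a),np.cos(a)]])).round(3))
# lever angles from scene tips (crop)
T=full([(193,57),(305,99),(424,140),(551,180)],(175,155))[::-1]
for i,t in enumerate(T):
    y=.144-.076*i
    f=lambda q:(proj(C["scene"],d2w(p,[(0,y-.058*np.cos(q[0])+.0025*np.sin(q[0]),.12+.058*np.sin(q[0])+.0025*np.cos(q[0]))]))-t).ravel()
    r=least_squares(f,[.7]);print(i+1,r.x.round(2),r.fun.round(1))
E
```

```text
['top'] [0.5678 0.0073] -8.074642371515106 1.3283420456002375
['scene'] [0.576  0.0093] -8.548352718581366 2.075101319785631
['top', 'scene'] [0.5706 0.0079] -8.298352196857058 2.802002086030228
[[-0.9, -2.2], [-1.6, -0.9], [0.8, -0.1], [0.8, -1.8], [-0.7, -1.3], [-1.1, -0.9], [0.1, -0.0], [0.6, -0.6], [-0.5, -0.5], [1.9, -2.6], [-0.3, -1.5], [-1.0, -1.0], [0.8, -2.8], [0.2, -0.4], [-0.3, -1.0], [-0.7, -2.2]]
start/end [[ 0.5951  0.1762  0.1225]
 [ 0.5461 -0.1603  0.1225]]
[[0.533 0.068 0.12 ]
 [0.619 0.039 0.12 ]]
[[-0.046  0.054]
 [ 0.043  0.037]]
1 [0.6] [-0.9 -1.3]
2 [0.63] [-0.7 -0.9]
3 [0.71] [-0.4 -0.6]
4 [0.85] [-0. -0.]
```

Request:
send_rows:
  xyz:
    - [0, 0, -0.01]
    - [0, 0, -0.01]
    - [0, 0, -0.01]
    - [0, 0, -0.01]
    - [0, 0, -0.01]
    - [0, 0, -0.01]
    - [0, 0, 0]
    - [0, 0, 0]
    - [0, 0, 0]
    - [-0.03, 0.031, 0]
    - [-0.03, 0.031, 0]
    - [-0.03, 0.031, 0]
    - [-0.03, 0.031, 0]
    - [-0.03, 0.031, 0]
    - [-0.03, 0.031, 0]
    - [-0.03, 0.031, 0]
    - [-0.03, 0.031, 0]
    - [-0.03, 0.031, 0]
    - [-0.03, 0.031, 0]
    - [-0.03, 0.031, 0]
  rotation:
    - [0, 0, 0.14]
    - [0, 0, 0.14]
    - [0, 0, 0.14]
    - [0, 0, 0.14]
    - [0, 0, 0.14]
    - [0, 0, 0.14]
    - [0, 0, 0.14]
    - [0, 0, 0.14]
    - [0, 0, 0.14]
    - [0, 0, 0]
    - [0, 0, 0]
    - [0, 0, 0]
    - [0, 0, 0]
    - [0, 0, 0]
    - [0, 0, 0]
    - [0, 0, 0]
    - [0, 0, 0]
    - [0, 0, 0]
    - [0, 0, 0]
    - [0, 0, 0]
  jaw: [0, 0, 0, 0, 0, 0, 0, 0, 0, 0, 0, 0, 0, 0, 0, 0, 0, 0, 0, 0]
  newtons: 10

```text
time_s: 2.1
tool_pos: [0.5763, 0.2069, 0.3009]
tool_rot: [-180.0, 0.0, 81.8]
force: [0.1, 0.4, -0.1]
grip_width: 0.0005
grasp_force: 0.0
```

```bash
python3 - <<'E'
from cell import env
import cv2,numpy as np
o=env.get_obs()
for k in("time_s","qpos","tool_pos","tool_rot","force","grip_width"): print(k,np.round(o[k],4))
c=env.read_camera("wrist"); np.savez("wrist.npz",**c); print(np.round(c["R"],3).tolist(),(-c["R"].T@c["t"]).round(3),c["fx"])
cv2.imwrite("pics/w1.png",c["image"])
E
```

```text
time_s 2.1
qpos [-40.5672  12.8344  22.0863  84.3224  -4.8269  83.809  -26.6976]
tool_pos [0.5763 0.2069 0.3009]
tool_rot [-1.79970e+02  7.00000e-03  8.17595e+01]
force [ 0.1392  0.4095 -0.0715]
grip_width 0.0005
[[0.99, -0.143, 0.0], [-0.138, -0.952, 0.273], [-0.039, -0.27, -0.962]] [0.586 0.281 0.445] 281.7367627939866
```

View pics/w1.png

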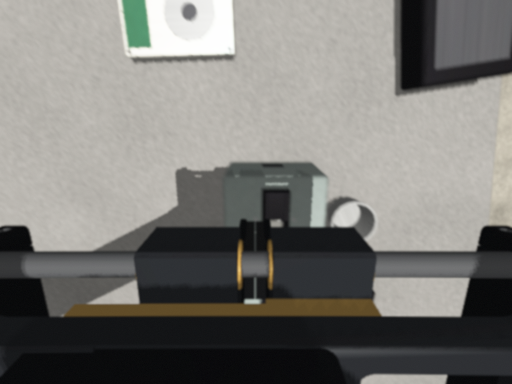

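```bash
python3 - <<'E'
import cv2
a=cv2.imread("pics/w1.png")[150:235,205:345]; cv2.imwrite("pics/w2.png",cv2.resize(a,None,fx=5,fy=5,interpolation=cv2.INTER_CUBIC))
E
```

```text
(no output)
```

View pics/w2.png

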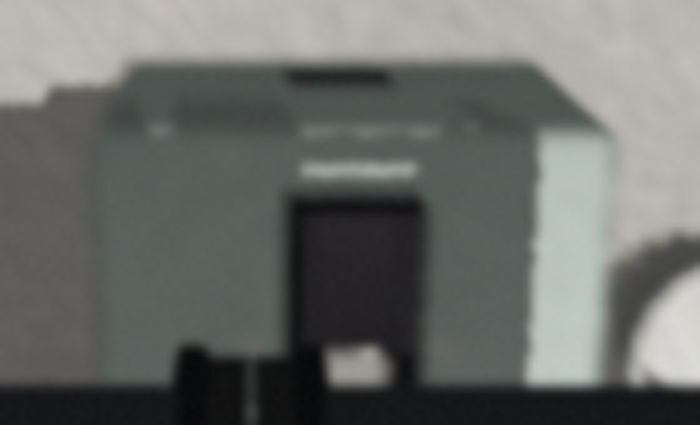

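```bash
python3 - <<'E'
from h import *
C["wrist"]=dict(np.load("wrist.npz"))
o=(205,150)
print(plane(C["wrist"],full([(100,133),(610,136)],o),.11).round(4).tolist())
w=plane(C["wrist"],full([(290,210),(424,210),(291,340),(420,340)],o),.1225);print(w.round(4).tolist())
for p in([.5678,.0073,np.radians(-8.07)],[.576,.0093,np.radians(-8.55)],np.load("dock.npy")):
    print(d2w(p,[(-.065,.2,.11),(.065,.2,.11),(-.017,.185,.1225),(.017,.185,.1225)]).round(4).tolist())
    print((proj(C["wrist"],d2w(p,[(-.065,.2,.11),(.065,.2,.11),(-.017,.185,.1225),(.017,.185,.1225),(-.017,.185,.11)]))-o).__mul__(5).round(0).tolist())
E
```

```text
[[0.5391, 0.211, 0.11], [0.6619, 0.1925, 0.11]]
[[0.5824, 0.1887, 0.1225], [0.6139, 0.1841, 0.1225], [0.5782, 0.1559, 0.1225], [0.6093, 0.1514, 0.1225]]
[[0.5315, 0.2144, 0.11], [0.6602, 0.1962, 0.11], [0.5769, 0.1929, 0.1225], [0.6106, 0.1881, 0.1225]]
[[65.0, 122.0], [600.0, 120.0], [263.0, 194.0], [406.0, 194.0], [262.0, 181.0]]
[[0.5415, 0.2167, 0.11], [0.67, 0.1974, 0.11], [0.5867, 0.1948, 0.1225], [0.6203, 0.1897, 0.1225]]
[[103.0, 107.0], [640.0, 110.0], [303.0, 181.0], [446.0, 182.0], [301.0, 168.0]]
[[0.5352, 0.2152, 0.11], [0.6638, 0.1965, 0.11], [0.5805, 0.1935, 0.1225], [0.6141, 0.1885, 0.1225]]
[[79.0, 117.0], [615.0, 117.0], [277.0, 190.0], [421.0, 190.0], [276.0, 177.0]]
```

Request:
send_rows:
  xyz:
    - [-0.015, 0.012, 0.02]
    - [-0.0148, 0.0117, 0.03]
    - [0, 0, 0.03]
    - [0, 0, 0.03]
    - [0, 0, 0.025]
    - [0, 0, 0.012]
    - [0, 0, 0.006]
    - [0, 0, 0.002]
    - [0, 0, 0]
  rotation:
    - [0, 0, 0]
    - [0, 0, 0]
    - [0, 0, 0]
    - [0, 0, 0]
    - [0, 0, 0]
    - [0, 0, 0]
    - [0, 0, 0]
    - [0, 0, 0]
    - [0, 0, 0]
  jaw: [0, 0, 0, 0, 0, 0, 0, 0, 0]

```text
time_s: 3.05
tool_pos: [0.5954, 0.1758, 0.1472]
tool_rot: [179.9, -0.0, 81.8]
force: [0.1, -0.0, -0.1]
grip_width: 0.0007
grasp_force: 0.0
```

```bash
python3 - <<'E'
from cell import env
import cv2,numpy as np
o=env.get_obs(); print(np.round(o["force"],2),np.round(o["tool_pos"],4),o["tool_rot"])
ims=[]
for n,(y,x) in(("scene",(155,230)),("top",(120,180))):
    a=env.read_camera(n)["image"][y:y+95,x:x+130]; ims.append(cv2.resize(a,(520,380)if 0 else (400,292),interpolation=cv2.INTER_CUBIC))
cv2.imwrite("pics/c1.png",np.hstack(ims))
E
```

```text
[ 0.08 -0.03 -0.14] [0.5954 0.1758 0.1472] [ 1.79922538e+02 -4.64520383e-02  8.17537764e+01]
```

View pics/c1.png

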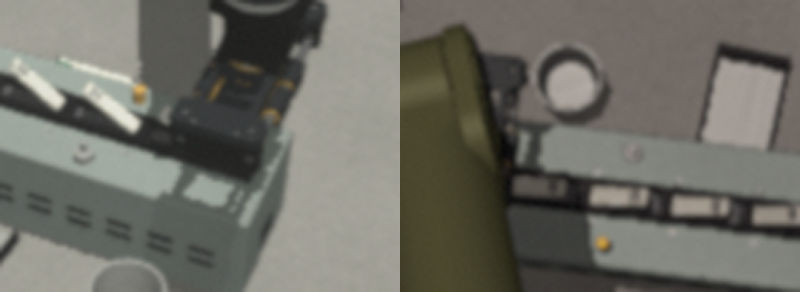

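Request:
send_rows:
  xyz:
    - [0, 0, 0.002]
    - [0, 0, 0.0015]
    - [0, 0, 0.001]
    - [0, 0, 0]
  rotation:
    - [0, 0, 0]
    - [0, 0, 0]
    - [0, 0, 0]
    - [0, 0, 0]
  jaw: [0, 0, 0, 0]

```text
time_s: 3.55
tool_pos: [0.5949, 0.1755, 0.1417]
tool_rot: [180.0, -0.0, 81.8]
force: [0.4, 0.3, -0.3]
grip_width: 0.0007
grasp_force: 0.0
```

Request:
send_rows:
  xyz:
    - [0, 0, 0.0005]
    - [0, 0, 0]
  rotation:
    - [0, 0, 0]
    - [0, 0, 0]
  jaw: [0, 0]

```text
time_s: 3.75
tool_pos: [0.5949, 0.1755, 0.1417]
tool_rot: [180.0, -0.0, 81.7]
force: [-1.2, -0.2, 3.8]
grip_width: 0.0008
grasp_force: 1.5
```

Request:
send_rows:
  xyz:
    - [0, 0, 0.0005]
    - [0, 0, 0]
  rotation:
    - [0, 0, 0]
    - [0, 0, 0]
  jaw: [0, 0]

```text
time_s: 3.95
tool_pos: [0.5949, 0.1756, 0.1416]
tool_rot: [180.0, -0.0, 81.7]
force: [-2.1, -0.1, 5.3]
grip_width: 0.0005
grasp_force: 2.9
```

Request:
send_rows:
  xyz:
    - [0, 0, -0.0024]
    - [0, 0, 0]
    - [0, 0, 0]
  rotation:
    - [0, 0, 0]
    - [0, 0, 0]
    - [0, 0, 0]
  jaw: [0, 0, 0]

```text
time_s: 4.25
tool_pos: [0.5949, 0.1755, 0.1429]
tool_rot: [-180.0, 0.0, 81.7]
force: [0.3, 1.0, -0.9]
grip_width: 0.0003
grasp_force: 0.0
```

Request:
send_rows:
  xyz:
    - [-0.003, 0, 0]
    - [-0.005, 0, 0]
    - [-0.005, 0, 0]
    - [-0.005, 0, 0]
    - [-0.005, 0, 0]
    - [-0.005, 0, 0]
    - [-0.005, 0, 0]
    - [-0.005, 0, 0]
    - [-0.005, 0, 0]
    - [-0.005, 0, 0]
  rotation:
    - [0, 0, 0]
    - [0, 0, 0]
    - [0, 0, 0]
    - [0, 0, 0]
    - [0, 0, 0]
    - [0, 0, 0]
    - [0, 0, 0]
    - [0, 0, 0]
    - [0, 0, 0]
    - [0, 0, 0]
  jaw: [0, 0, 0, 0, 0, 0, 0, 0, 0, 0]

```text
time_s: 5.25
tool_pos: [0.5877, 0.1268, 0.1429]
tool_rot: [-180.0, 0.1, 81.7]
force: [0.5, 1.4, 1.0]
grip_width: 0.0003
grasp_force: 0.5
```

Request:
send_rows:
  xyz:
    - [-0.006, 0, 0]
    - [-0.006, 0, 0]
    - [-0.006, 0, 0]
    - [-0.006, 0, 0]
    - [-0.006, 0, 0]
    - [-0.006, 0, 0]
    - [-0.006, 0, 0]
    - [-0.006, 0, 0]
    - [-0.006, 0, 0]
    - [-0.006, 0, 0]
    - [-0.006, 0, 0]
    - [-0.006, 0, 0]
  rotation:
    - [0, 0, 0]
    - [0, 0, 0]
    - [0, 0, 0]
    - [0, 0, 0]
    - [0, 0, 0]
    - [0, 0, 0]
    - [0, 0, 0]
    - [0, 0, 0]
    - [0, 0, 0]
    - [0, 0, 0]
    - [0, 0, 0]
    - [0, 0, 0]
  jaw: [0, 0, 0, 0, 0, 0, 0, 0, 0, 0, 0, 0]

```text
time_s: 6.45
tool_pos: [0.5775, 0.0558, 0.1432]
tool_rot: [180.0, 0.0, 81.7]
force: [-0.2, 2.0, 1.3]
grip_width: 0.0006
grasp_force: 0.6
```

```bash
python3 - <<'E'
from cell import env
import cv2,numpy as np
ims=[]
for n,(y,x) in(("scene",(155,175)),("top",(120,190))):
    a=env.read_camera(n)["image"][y:y+110,x:x+150]; ims.append(cv2.resize(a,(400,293),interpolation=cv2.INTER_CUBIC))
cv2.imwrite("pics/c2.png",np.hstack(ims))
E
```

```text
(no output)
```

View pics/c2.png

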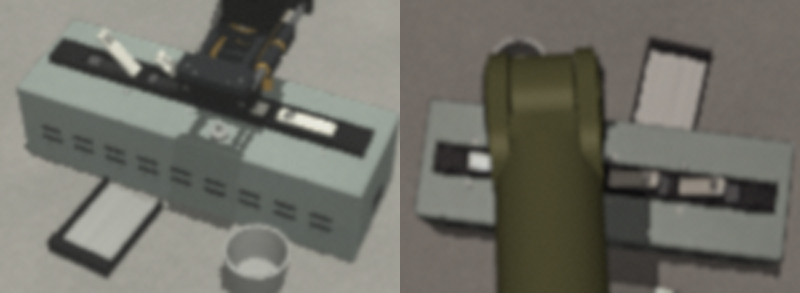

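The left crop shows lever 1 lying flat at (307,122), with levers 3 and 4 still standing. The dock and the loose parts around it look unmoved. I'll continue the stroke.

Request:
send_rows:
  xyz:
    - [-0.006, 0, 0]
    - [-0.006, 0, 0]
    - [-0.006, 0, 0]
    - [-0.006, 0, 0]
    - [-0.006, 0, 0]
    - [-0.006, 0, 0]
    - [-0.006, 0, 0]
    - [-0.006, 0, 0]
    - [-0.006, 0, 0]
    - [-0.006, 0, 0]
    - [-0.006, 0, 0]
    - [-0.006, 0, 0]
    - [-0.006, 0, 0]
    - [-0.006, 0, 0]
    - [-0.006, 0, 0]
    - [-0.006, 0, 0]
    - [-0.006, 0, 0]
    - [-0.006, 0, 0]
  rotation:
    - [0, 0, 0]
    - [0, 0, 0]
    - [0, 0, 0]
    - [0, 0, 0]
    - [0, 0, 0]
    - [0, 0, 0]
    - [0, 0, 0]
    - [0, 0, 0]
    - [0, 0, 0]
    - [0, 0, 0]
    - [0, 0, 0]
    - [0, 0, 0]
    - [0, 0, 0]
    - [0, 0, 0]
    - [0, 0, 0]
    - [0, 0, 0]
    - [0, 0, 0]
    - [0, 0, 0]
  jaw: [0, 0, 0, 0, 0, 0, 0, 0, 0, 0, 0, 0, 0, 0, 0, 0, 0, 0]

```text
time_s: 8.35
tool_pos: [0.562, -0.0507, 0.143]
tool_rot: [-180.0, 0.0, 81.7]
force: [0.0, 0.6, 0.1]
grip_width: 0.0002
grasp_force: 0.2
```

Request:
send_rows:
  xyz:
    - [-0.006, 0, 0]
    - [-0.006, 0, 0]
    - [-0.006, 0, 0]
    - [-0.006, 0, 0]
    - [-0.006, 0, 0]
    - [-0.006, 0, 0]
    - [-0.006, 0, 0]
    - [-0.006, 0, 0]
    - [-0.006, 0, 0]
    - [-0.006, 0, 0]
    - [-0.006, 0, 0]
    - [-0.006, 0, 0]
    - [-0.006, 0, 0]
    - [-0.006, 0, 0]
    - [-0.006, 0, 0]
    - [-0.006, 0, 0]
    - [-0.006, 0, 0]
    - [-0.006, 0, 0]
    - [-0.004, 0, 0]
    - [0, 0, 0]
  rotation:
    - [0, 0, 0]
    - [0, 0, 0]
    - [0, 0, 0]
    - [0, 0, 0]
    - [0, 0, 0]
    - [0, 0, 0]
    - [0, 0, 0]
    - [0, 0, 0]
    - [0, 0, 0]
    - [0, 0, 0]
    - [0, 0, 0]
    - [0, 0, 0]
    - [0, 0, 0]
    - [0, 0, 0]
    - [0, 0, 0]
    - [0, 0, 0]
    - [0, 0, 0]
    - [0, 0, 0]
    - [0, 0, 0]
    - [0, 0, 0]
  jaw: [0, 0, 0, 0, 0, 0, 0, 0, 0, 0, 0, 0, 0, 0, 0, 0, 0, 0, 0, 0]

```text
time_s: 10.35
tool_pos: [0.5459, -0.1619, 0.1432]
tool_rot: [180.0, 0.0, 81.7]
force: [-0.3, 0.4, 0.9]
grip_width: 0.0003
grasp_force: 0.0
```

```bash
python3 - <<'E'
from cell import env
import cv2,numpy as np
ims=[]
for n,(y,x) in(("scene",(155,175)),("top",(120,190))):
    a=env.read_camera(n)["image"][y:y+110,x:x+150]; ims.append(cv2.resize(a,(400,293),interpolation=cv2.INTER_CUBIC))
cv2.imwrite("pics/c3.png",np.hstack(ims))
E
```

```text
(no output)
```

View pics/c3.png

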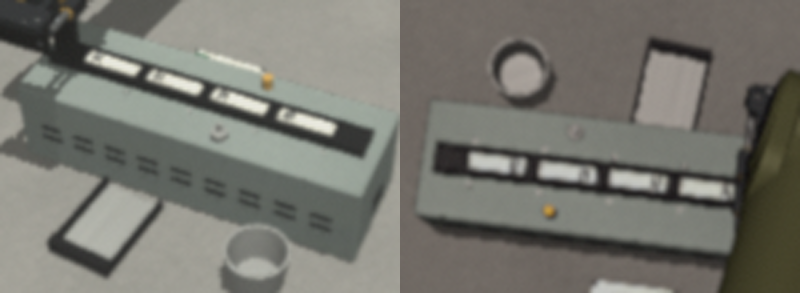

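All four levers lie flat, at about (113,64), (174,82), (239,102) and (307,122) in the left crop. The dock, thumbscrew, standoff, cup and carrier are in place. I'll lift clear now.

Request:
send_rows:
  xyz:
    - [0, 0, -0.01]
    - [0, 0, -0.03]
    - [0, 0, -0.03]
    - [0, 0, -0.03]
    - [0, 0, -0.03]
    - [0, 0, -0.01]
    - [0, 0, 0]
    - [0, 0, 0]
    - [0, 0, 0]
  rotation:
    - [0, 0, 0]
    - [0, 0, 0]
    - [0, 0, 0]
    - [0, 0, 0]
    - [0, 0, 0]
    - [0, 0, 0]
    - [0, 0, 0]
    - [0, 0, 0]
    - [0, 0, 0]
  jaw: [0, 0, 0, 0, 0, 0, 0, 0, 0]

```text
time_s: 11.35
tool_pos: [0.5453, -0.1606, 0.2815]
tool_rot: [-179.8, -0.0, 81.8]
force: [0.0, 0.3, 0.3]
grip_width: 0.0004
grasp_force: 0.0
```

```bash
python3 -c "
from cell import env
o=env.get_obs();print(o['tool_pos'],o['force']);print(env.sign_off())"
```

```text
[ 0.54530362 -0.16059222  0.28147336] [0.0156009  0.31652539 0.25411173]
the job is handed in; nothing more can be done
None
```

All four levers were folded flat in one unbroken stroke from lever 1 to lever 4, the arm moved clear, and the job was handed in at about 11 s; the last pictures show the dock and the loose things in view still in place, but the hand-in returned no verdict.

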